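Pin the etching press's star wheel to its shaft and wind the bed home

ROBOT

A 7-joint arm with a two-finger parallel gripper is mounted at the origin on the work surface. World frame = base frame: x ahead of the robot, y to its left, z up, the work surface at z = 0. Lengths are in m, angles in rad, forces in N, time in s.
With the tool pointing down it reaches from about 0.425 to 0.925 m from the base axis. Payload 6.8 kg.
Tool frame: the origin (TCP) lies on the centre line of the jaws, within the pads' length; the fingertips stand 19 mm ahead of it and the grasp point (between the pads) is the TCP; z points along the fingers, y is the line along which they close (so a half turn about z gives the same grasp; the last joint's range is limited). The gripper opens to 85 mm and grips with 20 to 120 N. Pads are 22 mm wide; open, the fingers measure 114 mm over their backs; the gripper's body (76 mm by 85 mm) begins 54 mm behind the grasp point. The pads swing forward as they close: fully open they stand 13 mm farther back than shut.
Start: joints at [-1.296, 0.477, 0.022, 1.555, -0.011, 1.109, -0.083], TCP at [0.252, 0.626, 0.25] pointing down, gripper open.
Joint ranges: [-2.96, 2.96], [-0.34, 2.1], [-1.41, 1.46], [0.24, 2.44], [-1.37, 4.51], [0.17, 1.92], [-2.96, 2.96]. Speed limits (rad/s): [2.39, 2.39, 3.14, 3.14, 3.14, 3.14, 3.14].

INTERFACE

Orientations are given as a rotation vector (axis times angle).
In Python, from bench import r gives the robot as it stands. The module is installed in compiled form; this text tells all that it offers.
- The arm moves only by the tool arm_command, never from a script. Its argument "rows" is a list of rows, each an object of numbers: "fingers": the opening, from -1 (shut) to 1 (fully open); "x", "y", "z": the shift along the tool's x, y, z in m; "ax", "ay", "az": the turn, a rotation vector about the tool's x, y, z in degrees. In form: [{"fingers": .., "x": .., "y": .., "z": .., "ax": .., "ay": .., "az": ..}, ...]. A call has 1 to 10 rows; each row shifts and turns the commanded pose from where the row before left it, along the tool's axes as they then stand; what a row does not reach is not made up. A row lasts 1/12 s, in which the tool goes at most 41.7 mm and 7.16 degrees, less where a joint would pass 70% of its speed; a pose out of reach is approached as far as the arm can. A call is refused whole if a number of a shift passes 0.0417 or a number of a turn 7.16, either way. A call with a gripper value outside its range is refused whole. The fingers move at their own pace and stop on an object; "grip_force" is the grip in N (left out, the last holds). Time passes only in rows, so rows that do not move let the fingers close. It gives the time, the measured TCP pose, the force, the opening and the grip force at its end, in the units of the state.
- r.get_obs(): the state, without advancing time (a new reading comes with each control period).
- r.grab_frame(name): name is "scene" or "top" or "wrist"; returns a dict with "frame" (420x560x3 uint8, red, green, blue), "depth" (420x560 float32, m along the optical axis (not along the pixel's ray), 0 where there is no reading), "K" (3x3 intrinsics, pixels), "world_from_camera" (4x4, takes a point from camera to world coordinates). Camera axes: x right, y down, z forward; pixel columns grow to the right and rows downward; lengths in m; the calibration is good to about 2 mm. A picture is of the moment at which its call begins.
- r.hand_in(): hands the job in; it is judged then, once.
The state is a dict: "clock": time; "joints": joint angles; "qvel": joint speeds; "tau": joint torques, N m; "tcp_pos": TCP position; "orientation": TCP orientation; "contact_force": force on the tool from outside, world axes, zero at the start; "moment": the same for the moment, N m; "grip_width": finger opening in m; "gripper_force": force on a finger pad.
Only numpy, scipy, OpenCV 4.12 (cv2) and the standard library are available. Lean on these libraries where they do the work, as an engineer would, in place of code of your own. Each camera call takes 0.05 s, during which the arm holds its last target. There are 200 camera calls.

TASK

The star wheel of the little etching press is loose on its shaft: turn it by its spokes until the yellow-ringed cross-hole in its hub faces straight up, then take the red-gripped drive pin from the wooden tool block and put it through hub and shaft until its flange sits fully home on the hub. With the pin in, push down the spoke nearest you so that the wheel winds the bed away from you until it meets its end stop; do not push the bed itself, leave the pin home, and leave the other tools in the block and the pots where they are.

Things in the scene. Friction and masses are not known exactly. Their poses are not given: they have to be found in the camera images.
- press: Small blue bench etching press, fixed. Origin at the centre of its feet on the table; x is the way the bed travels (away from the robot), y along the axle (wheel on the -y side), z up. Cheeks 80 mm long in x, outer faces at y = +-127.5 mm, 225 mm high, hand nuts up to 245 mm; a bearing boss, 64 mm diameter, reaches to y = -158 mm. Bed 180 mm wide, out to x = -215 mm at 116 to 128 mm height.
- axle (a point): Point on the wheel's axis in the plane of the spokes, 165 mm above the table; fixed, with the press's axes (the wheel's axis is y). Around it a grey hub of 62 mm diameter, 30 mm long, and four steel spokes of 12 mm diameter with black balls of 22 mm at 120 mm radius, at 45 degrees either side of the line of the cross-hole: with the hole up they slope 45 degrees up and down.
- wheel (a joint): Angle of the star wheel about the press's y, rad. 0: the yellow-ringed mouth of the cross-hole faces straight up; positive: it leans away from the robot (press +x), at the start by 0.4 to 1.3. Loose on the shaft: light friction (about 0.04 N m), balanced, stays where it is left; without the pin it drives nothing.
- wheel_hole (a point): Centre of the yellow-ringed mouth of the cross-hole, on the flat end of a grey square boss (40 x 40 mm, 56 mm along the hole), 45 mm further out (press -y) than the spokes and 28 mm from the axis; turns with the wheel, z out of the mouth along the hole, y along the axle. The 10.5 mm hole goes right through; the shaft inside has an 11 mm cross-hole that stays upright until the bed is wound.
- spoke_near (a point): Centre of the black ball of the spoke that stands 45 degrees from the ringed mouth on the robot's side (with the mouth up it slopes up towards the robot); turns with the wheel.
- bed (a joint): Travel of the press bed in m along the press's x, 0 at the start, end stop at 0.030. The pinned shaft moves it 37.5 mm per rad as joint wheel goes negative (near spoke going down), after up to 0.25 rad of play; so the wheel ends at about -1.0 (-1.1 under load). It takes about 0.35 N m, 3 to 4 N at a spoke's end, and stays where it is left.
- pin: Steel drive pin standing upright in one of the three holes of the tool block. Origin at the centre of the underside of its flange (20 mm diameter, 4 mm thick), z up out of the grip. Above: a red grip of 14 mm diameter up to 40 mm. Below: a shank of 8 mm diameter, 60 mm long, the last 8 mm tapered to 3.6 mm. About 70 g. Home when the origin meets point wheel_hole.
- block: Beech tool block, fixed, 60 x 160 x 70 mm high, origin at the centre of its underside; three blind holes of 10.5 mm diameter, 66 mm deep, in a row along its y, 52 mm apart; flanges rest on its top.
- burnisher: Burnisher with brown wooden handle, 52 mm above the block, standing in another hole of the block; origin where handle meets block. To be left there.
- driver: Screwdriver with blue plastic handle, 46 mm above the block, standing in the third hole; origin where handle meets block. To be left there.
- tub_amber: Amber plastic tub, 112 mm wide, 115 mm high, origin under its centre. To be left standing.
- tub_green: Green plastic tub, 104 mm wide, 125 mm high, origin under its centre. To be left standing.
- kraft_cup: Brown paper cup, 76 mm wide, 85 mm high, origin under its centre. To be left standing.
- ink_jar: Closed blue ink jar, 64 mm wide, 75 mm high, origin under its centre. To be left standing.

How it is judged:
On the way, in this order (a step that is already met when the one before it is completed fails the run):
1. the ringed cross-hole faces up (within 0.08 rad) and the wheel rests there (value of joint wheel between -0.08 and 0.08 rad and velocity of joint wheel between -0.1 and 0.1 rad/s and value of joint bed below 0.003 m), for 0.2 s.
2. the pin is through hub and shaft, its flange home on the hub (within 3 mm) (distance between pin and wheel_hole below 0.004 m and z of pin in the frame of wheel_hole below 0.003 m and angle between the z axis of pin and the z axis of wheel_hole, either way round below 0.12 rad and value of joint bed below 0.004 m), for 0.2 s.
3. the wheel has wound the bed to its end stop (value of joint bed above 0.0275 m and distance between pin and wheel_hole below 0.006 m), for 0.2 s.
At the end, for the whole second after the job is handed in: The bed stands at its end stop (within 2.5 mm), the pin is through hub and shaft with its flange on the hub (gap under 3.5 mm, origin within 5 mm of the mouth's centre, in line within 0.12 rad), and wheel and pin are at rest (value of joint bed above 0.0275 m and distance between pin and wheel_hole below 0.005 m and z of pin in the frame of wheel_hole below 0.0035 m and angle between the z axis of pin and the z axis of wheel_hole, either way round below 0.12 rad and linear speed of pin below 0.02 m/s and velocity of joint wheel between -0.1 and 0.1 rad/s); the robot touches nothing.
It fails at once if the bed is pushed directly (contact force between any of the fingers, the arm, pin and bed above 2 N).
It fails at once if another tool is pulled out of the block or a pot is shoved or tipped (distance of any of burnisher, driver from where it was at the start of the episode above 0.02 m or distance of any of tub_amber, tub_green, kraft_cup, ink_jar from where it was at the start of the episode above 0.03 m).
It also fails if it takes over 64 s, if anything falls off the work surface, if the arm or the gripper's body presses on something with over 40 N, if the wrist force passes 120 N, or if a joint passes its speed limit or range.

## Working session

There is one attempt and no reset: what is moved stays moved. The work goes in short steps, Python scripts to look and compute and a tool call to move; the robot and the scene stay as the last step left them, time stands still between calls to the robot, and variables do not carry over. Pictures are saved under pics/ and viewed, at most 10 in all, crops included, and the job is handed in when it is done.

Besides the shell and the picture viewer there is one more tool, called by a JSON object that holds its "api" and its "payload". arm_command: Moves the arm, as the interface text tells. Its arguments: {"type":"object","properties":{"rows":{"type":"array"},"grip_force":{"type":"number"}},"required":["rows"]}

```bash
mkdir -p pics; cat > h.py <<'E'
import numpy as np,cv2
from bench import r
from scipy.spatial.transform import Rotation as R
def grab(n,save=None):
    f=r.grab_frame(n)
    if save: cv2.imwrite('pics/'+save,f['frame'][:,:,::-1])
    return f
def pts(f):
    K=f['K'];d=f['depth'];v,u=np.mgrid[:d.shape[0],:d.shape[1]]
    p=np.stack([(u-K[0,2])/K[0,0]*d,(v-K[1,2])/K[1,1]*d,d],-1)
    T=f['world_from_camera'];return p@T[:3,:3].T+T[:3,3]
def hsv(f): return cv2.cvtColor(f['frame'],cv2.COLOR_RGB2HSV)
def proj(f,p):
    T=np.linalg.inv(f['world_from_camera']);c=T[:3,:3]@np.array(p)+T[:3,3];q=f['K']@c;return q[:2]/q[2]
E
python3 - <<'E'
from h import *
a=grab('scene','s0.png');b=grab('top','t0.png')
np.savez('f0.npz',sp=pts(a),tp=pts(b))
cv2.imwrite('pics/st.png',cv2.resize(np.vstack([a['frame'],b['frame']])[:,:,::-1],None,fx=.7,fy=.7))
for f in(a,b):print(f['K'].round(1).tolist(),f['world_from_camera'].round(3).tolist())
print(r.get_obs())
E
```

```text
[[517.2, 0.0, 285.5], [0.0, 517.2, 212.3], [0.0, 0.0, 1.0]] [[0.787, 0.352, -0.506, 1.223], [0.616, -0.423, 0.664, -0.953], [0.019, -0.835, -0.55, 0.936], [0.0, 0.0, 0.0, 1.0]]
[[415.0, 0.0, 278.0], [0.0, 415.0, 213.4], [0.0, 0.0, 1.0]] [[0.026, -0.997, 0.076, 0.449], [-1.0, -0.025, 0.011, -0.049], [-0.009, -0.077, -0.997, 1.181], [0.0, 0.0, 0.0, 1.0]]
{'clock': 0.1, 'joints': array([-1.29611878,  0.47767655,  0.02233971,  1.55635329, -0.01149727,
        1.10926671, -0.08308333]), 'qvel': array([-0.00114397, -0.00195809, -0.00039501, -0.00215335, -0.00152816,
        0.00034844, -0.00056703]), 'tau': array([ 4.71425956e-03, -5.97762573e+01,  1.61384013e+00, -2.81957549e+01,
        1.28214262e-02,  5.01982140e-03, -1.40664116e-05]), 'tcp_pos': array([0.25193385, 0.62569125, 0.24944996]), 'orientation': array([-5.97503325e-01, -3.08405778e+00,  2.45756971e-03]), 'contact_force': array([ 0.13144645, -0.01912867,  0.32515273]), 'moment': array([-0.00189175,  0.00348881, -0.01409876]), 'gripper_force': 0.0, 'grip_width': 0.08547556449506988}
```

View pics/s0.png

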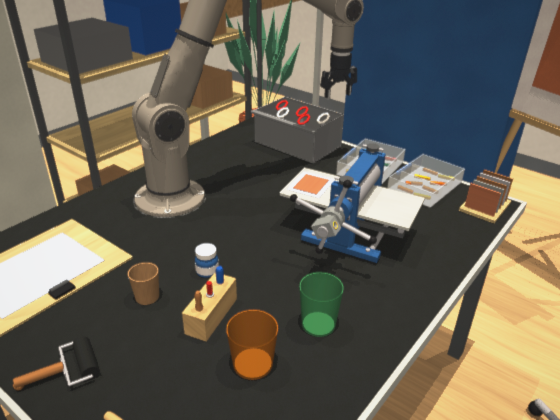

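View pics/t0.png

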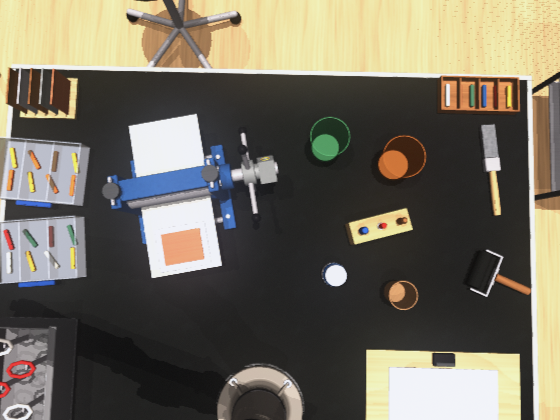

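The scene view shows the wheel at (330,222) and the block with its red pin between the blue and brown handles at (210,290). In the top view the hub is at (262,172) and the pin at (383,226). Next I measure both.

```bash
python3 - <<'E'
from h import *
a=grab('scene');b=grab('top')
P=pts(b);H=hsv(b);S=pts(a);HS=hsv(a)
def box(img,r0,r1,c0,c1,k):return cv2.resize(img[r0:r1,c0:c1,::-1],None,fx=k,fy=k,interpolation=cv2.INTER_CUBIC)
cv2.imwrite('pics/c1.png',np.hstack([box(a['frame'],170,270,275,375,4),box(b['frame'],120,220,200,300,4)]))
# block top
Z=P[...,2]
m=(abs(Z-.07)<.006)&(H[...,0]>10)&(H[...,0]<32);m[:200]=0;m[250:]=0;m[:,:340]=0;m[:,420:]=0
q=P[m][:,:2];rc=cv2.minAreaRect((q*1000).astype(np.float32));print('block',rc,len(q))
# handles
for n,lo,hi in(('red',None,None),('blue',100,125)):
  for nm,PP,HH,win in(('top',P,H,(200,250,340,420)),('sc',S,HS,(255,340,180,245))):
    h=HH[...,0];mm=((h<6)|(h>174)) if n=='red' else (h>lo)&(h<hi)
    mm=mm&(HH[...,1]>150)&(HH[...,2]>60);k=np.zeros_like(mm);k[win[0]:win[1],win[2]:win[3]]=1;mm&=k
    x=PP[mm];print(n,nm,len(x),np.median(x,0).round(4),x[:,2].max().round(4),np.argwhere(mm).mean(0)[::-1].round(1))
# press cheek tops
mb=(H[...,0]>100)&(H[...,0]<125)&(H[...,1]>120)&(abs(Z-.225)<.008);mb[:150]=0;mb[230:]=0;mb[:,:90]=0;mb[:,245:]=0
q=P[mb][:,:2];print('cheek',cv2.minAreaRect((q*1000).astype(np.float32)),len(q))
# bed white
for rr in((110,180),(190,285)):
  mw=(abs(Z-.128)<.008)&(H[...,1]<60)&(H[...,2]>120);mw[:rr[0]]=0;mw[rr[1]:]=0;mw[:,:120]=0;mw[:,225:]=0
  q=P[mw][:,:2];print('bed',cv2.minAreaRect((q*1000).astype(np.float32)),len(q))
# nuts
for c in((111,190),(210,172)):
  x=P[c[1]-3:c[1]+4,c[0]-3:c[0]+4].reshape(-1,3);print('nut',np.median(x,0).round(4))
# yellow ring
for nm,PP,HH,w in(('top',P,H,(130,210,235,290)),('sc',S,HS,(195,255,300,360))):
  mm=(HH[...,0]>20)&(HH[...,0]<35)&(HH[...,1]>100)&(HH[...,2]>80);k=np.zeros_like(mm);k[w[0]:w[1],w[2]:w[3]]=1;mm&=k
  if mm.any():print('ring',nm,mm.sum(),PP[mm].mean(0).round(4),np.argwhere(mm).mean(0)[::-1])
# dark balls
for nm,PP,HH,w in(('top',P,H,(120,225,225,290)),('sc',S,HS,(180,260,275,385))):
  mm=(HH[...,2]<70)&(PP[...,2]>.05);k=np.zeros_like(mm);k[w[0]:w[1],w[2]:w[3]]=1;mm&=k
  n,L,st,ce=cv2.connectedComponentsWithStats(mm.astype(np.uint8))
  for i in range(1,n):
    if st[i,4]>25:print('ball',nm,st[i],ce[i].round(1),np.median(PP[L==i],0).round(4))
E
```

```text
block ((507.4166564941406, -311.8023681640625), (59.87115478515625, 161.15724182128906), 15.708552360534668) 1165
red top 28 [ 0.5077 -0.3077  0.1057] 0.1134 [382.4 225.1]
red sc 54 [ 0.5117 -0.3168  0.0967] 0.1122 [208.9 287.2]
blue top 30 [ 0.4934 -0.2589  0.1147] 0.1203 [364.4 229.6]
blue sc 186 [ 0.4891 -0.2585  0.0768] 0.1175 [213.  268.2]
cheek ((586.6036987304688, 232.13429260253906), (78.82365417480469, 252.87503051757812), 11.555346488952637) 1968
bed ((699.7364501953125, 256.4010925292969), (138.5028076171875, 180.0068817138672), 11.654985427856445) 3584
bed ((465.5089111328125, 208.065185546875), (182.4462127685547, 180.40902709960938), 11.546963691711426) 3798
nut [0.5644 0.3437 0.2448]
nut [0.6112 0.1193 0.244 ]
ring top 13 [ 0.6601 -0.0033  0.1786] [265.46153846 158.23076923]
ring sc 14 [ 0.6999 -0.0713  0.2327] [334.85714286 224.85714286]
ball top [239 127   8   7  44] [242.5 130. ] [0.7395 0.0591 0.1394]
ball top [238 145  11  10  76] [242.4 149.4] [0.6555 0.0434 0.2873]
ball top [254 182   5  13  32] [255.9 189. ] [0.5974 0.0253 0.0618]
ball top [225 190   4  10  32] [226.2 194.5] [0.5788 0.1024 0.081 ]
ball top [252 212   9  11  67] [256.3 217.5] [0.5132 0.0118 0.2036]
ball sc [339 180  13   8  71] [345.9 183.5] [0.6587 0.0367 0.2809]
ball sc [290 195   7   7  36] [293.  198.1] [0.5165 0.0055 0.1984]
ball sc [295 204  25  11  82] [304.4 208.6] [0.4651 0.1313 0.0807]
ball sc [357 219  28  14 194] [370.  225.6] [0.6701 0.1772 0.085 ]
ball sc [368 236   9   8  48] [372.4 239.8] [0.7429 0.0528 0.1371]
```

View pics/c1.png

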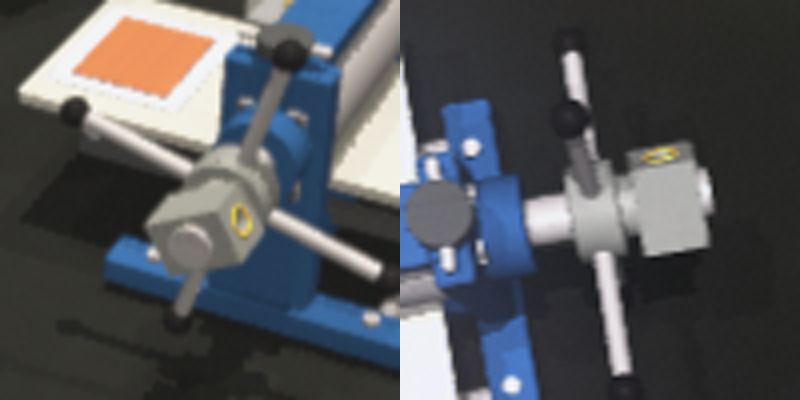

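The crops show the ringed mouth facing +x and down-outward, so the near spoke is the topmost ball and the wheel is at about 1.05 rad. I'll triangulate the balls and the pin, then compute the first move.

```bash
cat >> h.py <<'E'
YAW=np.deg2rad(11.6)
ex=np.array([np.cos(YAW),np.sin(YAW),0]);ey=np.array([-np.sin(YAW),np.cos(YAW),0])
def ray(f,uv):
    T=f['world_from_camera'];d=T[:3,:3]@np.linalg.inv(f['K'])@np.array([uv[0],uv[1],1]);return T[:3,3],d/np.linalg.norm(d)
def tri(L):
    A=0;b=0
    for o,d in L: M=np.eye(3)-np.outer(d,d);A=A+M;b=b+M@o
    return np.linalg.solve(A,b)
def go(p,yax=None,q=None):
    """tool-frame delta to reach p, and the turn so tool y is along yax with tool straight down"""
    o=r.get_obs();Rt=R.from_rotvec(o['orientation']).as_matrix()
    if yax is None: G=Rt
    else:
        y=np.array(yax)/np.linalg.norm(yax); y=y if y@Rt[:,1]>0 else -y
        z=np.array([0,0,-1.]);G=np.stack([np.cross(y,z),y,z],1)
    print('clock',round(o['clock'],2),'tcp',o['tcp_pos'].round(4),'F',o['contact_force'].round(1),'w',round(o['grip_width'],4))
    print(' turn(tool,deg)',np.rad2deg(R.from_matrix(Rt.T@G).as_rotvec()).round(2),' shift now-tool',(Rt.T@(p-o['tcp_pos'])).round(4),' after turn',(G.T@(p-o['tcp_pos'])).round(4))
E
python3 - <<'E'
from h import *
a=grab('scene');b=grab('top')
def c(f,w,fn):
    m=fn(hsv(f)).astype(np.uint8);k=np.zeros_like(m);k[w[0]:w[1],w[2]:w[3]]=1;m*=k
    n,L,st,ce=cv2.connectedComponentsWithStats(m);i=1+np.argmax(st[1:,4]);x,y,ww,h=st[i,:4];return (x+ww/2-.5,y+h/2-.5),st[i].tolist()
dark=lambda H:H[...,2]<75
B={}
for n,wt,ws in(('top',(142,158,235,252),(175,192,338,356)),('near',(209,226,250,264),(192,204,287,298)),('far',(124,136,236,250),(233,247,366,381))):
    t,s1=c(b,wt,dark);s,s2=c(a,ws,dark);B[n]=tri([ray(b,t),ray(a,s)]);print(n,s1,s2,B[n].round(4),proj(b,B[n])-t)
ax=(B['near']+B['far'])/2;print('axle mid',ax)
C=np.array([.5868,.2322,0])
for n in B:
    v=B[n]-ax;print(n,'press y',(B[n]-C)@ey,'x',v@ex,'z',v[2],'ang',np.rad2deg(np.arctan2(v@ex,v[2])))
red=lambda H:((H[...,0]<6)|(H[...,0]>174))&(H[...,1]>150)&(H[...,2]>60)
t,_=c(b,(200,250,340,420),red);s,_=c(a,(255,340,180,245),red)
print('pin',tri([ray(b,t),ray(a,s)]))
go(np.array([B['top'][0],B['top'][1],.38]),ey)
E
```

```text
top [235, 142, 17, 16, 222] [339, 180, 13, 9, 76] [0.6554 0.0409 0.2789] [0.60616466 0.84142827]
near [250, 209, 14, 17, 210] [287, 195, 10, 9, 70] [0.5119 0.0113 0.1909] [0.90961685 1.15211318]
far [236, 124, 14, 12, 151] [366, 233, 12, 14, 108] [0.7407 0.0583 0.1348] [0.54613209 0.78374281]
axle mid [0.62627837 0.03480178 0.16282795]
top press y -0.20122369187159125 x 0.029748488275140116 z 0.11605158362575682 ang 14.377536539626917
near press y -0.20136098203787955 x -0.11681610281467912 z 0.02807467686921533 ang -76.48626831879326
far press y -0.2012482995949712 x 0.11681610281467912 z -0.02807467686921533 ang 103.51373168120674
pin [ 0.50714425 -0.31153031  0.09033866]
clock 0.3 tcp [0.2521 0.626  0.25  ] F [0.3 0.8 1.7] w 0.0857
 turn(tool,deg) [-3.000e-02 -1.000e-02 -3.354e+01]  shift now-tool [-0.5927 -0.3922 -0.1298]  after turn [-0.2774 -0.6543 -0.13  ]
```

{"api": "arm_command", "payload": {"rows": [{"fingers":0.1,"z":-0.026,"az":-6.7},{"fingers":0.1,"z":-0.026,"az":-6.7},{"fingers":0.1,"z":-0.026,"az":-6.7},{"fingers":0.1,"z":-0.026,"az":-6.7},{"fingers":0.1,"z":-0.026,"az":-6.7},{"fingers":0.1,"x":-0.0139,"y":-0.0327},{"fingers":0.1,"x":-0.0139,"y":-0.0327},{"fingers":0.1,"x":-0.0139,"y":-0.0327},{"fingers":0.1,"x":-0.0139,"y":-0.0327},{"fingers":0.1,"x":-0.0139,"y":-0.0327}], "grip_force": 20}}

```text
validation failed for argument at $.ro...
```

{"api": "arm_command", "payload": {"rows": [{"fingers":0.1,"x":-0.0139,"y":-0.0327},{"fingers":0.1,"x":-0.0139,"y":-0.0327},{"fingers":0.1,"x":-0.0139,"y":-0.0327},{"fingers":0.1,"x":-0.0139,"y":-0.0327},{"fingers":0.1,"x":-0.0139,"y":-0.0327},{"fingers":0.1,"x":-0.0139,"y":-0.0327},{"fingers":0.1,"x":-0.0139,"y":-0.0327},{"fingers":0.1,"x":-0.0139,"y":-0.0327},{"fingers":0.1,"x":-0.0139,"y":-0.0327},{"fingers":0.1,"x":-0.0139,"y":-0.0327}]}}

```text
validation failed for argument at $.ro...
```

```bash
python3 - <<'E'
from h import *
go(np.array([.6564,.0405,.38]),ey)
f=grab('wrist','w1.png');print(f['world_from_camera'].round(3).tolist(),f['K'][0],proj(f,[.6555,.0405,.28]),proj(f,r.get_obs()['tcp_pos']))
E
```

```text
clock 0.3 tcp [0.2521 0.626  0.25  ] F [0.3 0.8 1.7] w 0.0857
 turn(tool,deg) [-3.000e-02 -1.000e-02 -3.354e+01]  shift now-tool [-0.5938 -0.3921 -0.1298]  after turn [-0.2783 -0.6549 -0.13  ]
[[0.374, 0.883, 0.282, 0.179], [0.927, -0.356, -0.115, 0.656], [-0.001, 0.305, -0.952, 0.372], [0.0, 0.0, 0.0, 1.0]] [314.63009076   0.         277.52632269] [-144.61112445  863.26035106] [277.46063886 289.8821474 ]
```

{"api": "arm_command", "payload": {"rows": [{"fingers":0.1,"x":0,"y":0,"z":-0.026,"ax":0,"ay":0,"az":-6.7},{"fingers":0.1,"x":0,"y":0,"z":-0.026,"ax":0,"ay":0,"az":-6.7},{"fingers":0.1,"x":0,"y":0,"z":-0.026,"ax":0,"ay":0,"az":-6.7},{"fingers":0.1,"x":0,"y":0,"z":-0.026,"ax":0,"ay":0,"az":-6.7},{"fingers":0.1,"x":0,"y":0,"z":-0.026,"ax":0,"ay":0,"az":-6.7}], "grip_force": 20}}

```text
clock: 0.77
tcp_pos: [0.2521, 0.6259, 0.3816]
orientation: [-0.325, 3.125, -0.0]
contact_force: [-0.1, 0.3, 0.5]
grip_width: 0.0464
gripper_force: 0.0
```

{"api": "arm_command", "payload": {"rows": [{"fingers":0.1,"x":-0.0139,"y":-0.0327,"z":0,"ax":0,"ay":0,"az":0},{"fingers":0.1,"x":-0.0139,"y":-0.0327,"z":0,"ax":0,"ay":0,"az":0},{"fingers":0.1,"x":-0.0139,"y":-0.0327,"z":0,"ax":0,"ay":0,"az":0},{"fingers":0.1,"x":-0.0139,"y":-0.0327,"z":0,"ax":0,"ay":0,"az":0},{"fingers":0.1,"x":-0.0139,"y":-0.0327,"z":0,"ax":0,"ay":0,"az":0},{"fingers":0.1,"x":-0.0139,"y":-0.0327,"z":0,"ax":0,"ay":0,"az":0},{"fingers":0.1,"x":-0.0139,"y":-0.0327,"z":0,"ax":0,"ay":0,"az":0},{"fingers":0.1,"x":-0.0139,"y":-0.0327,"z":0,"ax":0,"ay":0,"az":0},{"fingers":0.1,"x":-0.0139,"y":-0.0327,"z":0,"ax":0,"ay":0,"az":0},{"fingers":0.1,"x":-0.0139,"y":-0.0327,"z":0,"ax":0,"ay":0,"az":0}]}}

```text
clock: 1.6
tcp_pos: [0.4546, 0.332, 0.3805]
orientation: [-0.316, 3.125, 0.001]
contact_force: [0.8, 0.1, 0.4]
grip_width: 0.047
gripper_force: 0.0
```

{"api": "arm_command", "payload": {"rows": [{"fingers":0.1,"x":-0.0139,"y":-0.0327,"z":0,"ax":0,"ay":0,"az":0},{"fingers":0.1,"x":-0.0139,"y":-0.0327,"z":0,"ax":0,"ay":0,"az":0},{"fingers":0.1,"x":-0.0139,"y":-0.0327,"z":0,"ax":0,"ay":0,"az":0},{"fingers":0.1,"x":-0.0139,"y":-0.0327,"z":0,"ax":0,"ay":0,"az":0},{"fingers":0.1,"x":-0.0139,"y":-0.0327,"z":0,"ax":0,"ay":0,"az":0},{"fingers":0.1,"x":-0.0139,"y":-0.0327,"z":0,"ax":0,"ay":0,"az":0},{"fingers":0.1,"x":-0.0139,"y":-0.0327,"z":0,"ax":0,"ay":0,"az":0},{"fingers":0.1,"x":-0.0139,"y":-0.0327,"z":0,"ax":0,"ay":0,"az":0},{"fingers":0.1,"x":-0.0139,"y":-0.0327,"z":0,"ax":0,"ay":0,"az":0},{"fingers":0.1,"x":-0.0139,"y":-0.0327,"z":0,"ax":0,"ay":0,"az":0}]}}

```text
clock: 2.43
tcp_pos: [0.6563, 0.0397, 0.3804]
orientation: [-0.317, 3.125, 0.0]
contact_force: [0.3, -0.1, -0.3]
grip_width: 0.0469
gripper_force: 0.0
```

```bash
python3 - <<'E'
from h import *
go(np.array([.6560,.0405,.281]),ey)
f=grab('wrist','w1.png');print(f['world_from_camera'].round(3).tolist(),proj(f,[.6555,.0405,.28]),proj(f,r.get_obs()['tcp_pos']))
E
```

```text
clock 2.43 tcp [0.6563 0.0397 0.3804] F [ 0.3 -0.1 -0.3] w 0.0469
 turn(tool,deg) [ 0.    0.01 -0.02]  shift now-tool [0.0002 0.0009 0.0994]  after turn [0.0001 0.0009 0.0994]
[[-0.2, 0.933, 0.298, 0.58], [0.98, 0.191, 0.061, 0.024], [-0.0, 0.305, -0.952, 0.502], [0.0, 0.0, 0.0, 1.0]] [278.42175636 213.41625246] [256.50915676 290.59267789]
```

View pics/w1.png

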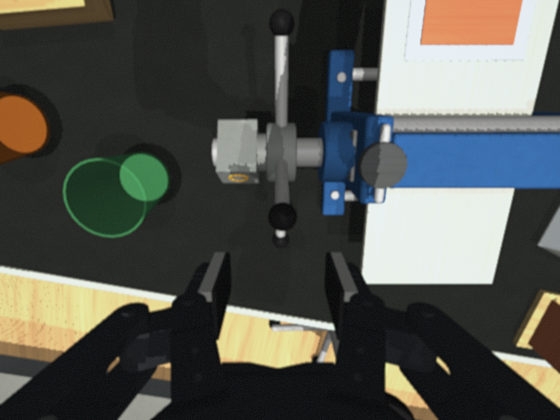

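The near ball is at (282,216) between the fingers, about 3 px right of its prediction. The TCP projection is off, so I recheck the state.

```bash
python3 - <<'E'
from h import *
for i in range(2):
    go(np.array([.6560,.0405,.281]),ey)
    f=grab('wrist');T=f['world_from_camera'];o=r.get_obs()
    print(T[:3,3].round(4),o['tcp_pos'].round(4),proj(f,[.6555,.0405,.28]),proj(f,o['tcp_pos']),o['qvel'].round(3).max())
E
```

```text
clock 2.48 tcp [0.659 0.031 0.38 ] F [ 2.2 -5.5  0.4] w 0.0472
 turn(tool,deg) [-0.33  0.05 -0.54]  shift now-tool [0.0012 0.0105 0.0989]  after turn [0.001  0.0099 0.099 ]
[0.5818 0.0171 0.5015] [0.6575 0.0335 0.3798] [291.33008889 212.37206996] [282.8997658  287.48212817] 0.036
clock 2.53 tcp [0.6575 0.0335 0.3798] F [ 0.  -1.7  0.2] w 0.047
 turn(tool,deg) [-0.25 -0.01 -0.58]  shift now-tool [0.0001 0.0076 0.0988]  after turn [0.0001 0.0072 0.0988]
[0.5805 0.0195 0.5015] [0.6565 0.0371 0.3798] [287.46360867 213.73620338] [285.27287191 288.88641414] 0.023
```

{"api": "arm_command", "payload": {"rows": [{"fingers":0.1,"x":0,"y":0.001,"z":0.01,"ax":0,"ay":0,"az":0},{"fingers":0.1,"x":0,"y":0.001,"z":0.02,"ax":0,"ay":0,"az":0},{"fingers":0.1,"x":0,"y":0,"z":0.03,"ax":0,"ay":0,"az":0},{"fingers":0.1,"x":0,"y":0,"z":0.025,"ax":0,"ay":0,"az":0},{"fingers":0.1,"x":0,"y":0,"z":0.013,"ax":0,"ay":0,"az":0},{"fingers":0.1,"x":0,"y":0,"z":0,"ax":0,"ay":0,"az":0},{"fingers":-1,"x":0,"y":0,"z":0,"ax":0,"ay":0,"az":0},{"fingers":-1,"x":0,"y":0,"z":0,"ax":0,"ay":0,"az":0},{"fingers":-1,"x":0,"y":0,"z":0,"ax":0,"ay":0,"az":0},{"fingers":-1,"x":0,"y":0,"z":0,"ax":0,"ay":0,"az":0}], "grip_force": 20}}

```text
clock: 3.42
tcp_pos: [0.6557, 0.0431, 0.2837]
orientation: [-0.316, 3.123, -0.0]
contact_force: [0.4, -0.7, 0.6]
grip_width: 0.0203
gripper_force: 19.7
```

```bash
python3 - <<'E'
from h import *
t=np.deg2rad(14.4);A=np.array([.6265,.035,.165])
go(A+.12*(np.sin(t)*ex+np.cos(t)*np.array([0,0,1])),ey);print(r.get_obs()['gripper_force'])
p=None
for a in np.arange(14.4,-46,-5.4):
    t=np.deg2rad(a);q=np.array([-.12*np.sin(t),-.12*np.cos(t)])
    if p is not None:print(round(a,1),(q-p).round(4))
    p=q
E
```

```text
clock 3.42 tcp [0.6557 0.0431 0.2837] F [ 0.4 -0.7  0.6] w 0.0203
 turn(tool,deg) [-0.01  0.13 -0.03]  shift now-tool [ 0.0004 -0.0021  0.0025]  after turn [ 0.0004 -0.0021  0.0025]
19.713685512542725
9.0 [ 0.0111 -0.0023]
3.6 [ 0.0112 -0.0012]
-1.8 [ 0.0113 -0.0002]
-7.2 [0.0113 0.0009]
-12.6 [0.0111 0.0019]
-18.0 [0.0109 0.003 ]
-23.4 [0.0106 0.004 ]
-28.8 [0.0102 0.005 ]
-34.2 [0.0096 0.0059]
-39.6 [0.009  0.0068]
-45.0 [0.0084 0.0076]
```

{"api": "arm_command", "payload": {"rows": [{"fingers":-1,"x":0.0055,"y":0,"z":-0.001,"ax":0,"ay":0,"az":0},{"fingers":-1,"x":0.0056,"y":0,"z":-0.001,"ax":0,"ay":0,"az":0},{"fingers":-1,"x":0.0112,"y":0,"z":-0.0012,"ax":0,"ay":0,"az":0},{"fingers":-1,"x":0.0113,"y":0,"z":-0.0002,"ax":0,"ay":0,"az":0},{"fingers":-1,"x":0.0113,"y":0,"z":0.0009,"ax":0,"ay":0,"az":0},{"fingers":-1,"x":0.0111,"y":0,"z":0.0019,"ax":0,"ay":0,"az":0},{"fingers":-1,"x":0.0109,"y":0,"z":0.003,"ax":0,"ay":0,"az":0},{"fingers":-1,"x":0.0106,"y":0,"z":0.004,"ax":0,"ay":0,"az":0},{"fingers":-1,"x":0.0102,"y":0,"z":0.005,"ax":0,"ay":0,"az":0},{"fingers":-1,"x":0.0096,"y":0,"z":0.0059,"ax":0,"ay":0,"az":0}]}}

```text
clock: 4.25
tcp_pos: [0.5592, 0.0232, 0.266]
orientation: [-0.316, 3.124, 0.0]
contact_force: [0.5, -1.2, 0.9]
grip_width: 0.0204
gripper_force: 20.4
```

{"api": "arm_command", "payload": {"rows": [{"fingers":-1,"x":0.007,"y":0,"z":0.005,"ax":0,"ay":0,"az":0},{"fingers":-1,"x":0.005,"y":0,"z":0.0043,"ax":0,"ay":0,"az":0},{"fingers":-1,"x":0.0035,"y":0,"z":0.003,"ax":0,"ay":0,"az":0},{"fingers":-1,"x":0.002,"y":0,"z":0.002,"ax":0,"ay":0,"az":0},{"fingers":-1,"x":0,"y":0,"z":0,"ax":0,"ay":0,"az":0},{"fingers":-1,"x":0,"y":0,"z":0,"ax":0,"ay":0,"az":0},{"fingers":-1,"x":0,"y":0,"z":0,"ax":0,"ay":0,"az":0}]}}

```text
clock: 4.83
tcp_pos: [0.5421, 0.0197, 0.2507]
orientation: [0.316, -3.124, 0.0]
contact_force: [-5.3, -2.5, 6.0]
grip_width: 0.0204
gripper_force: 20.9
```

```bash
cat >> h.py <<'E'
A=np.array([.6265,.035,.165]);UZ=np.array([0,0,1.])
def ang(p): v=np.array(p)-A;return np.rad2deg(np.arctan2(v@ex,v[2]))
def blob(f,p,half,fn):
    u,v=proj(f,p).astype(int);m=fn(hsv(f)).astype(np.uint8);k=np.zeros_like(m);k[max(0,v-half):v+half,max(0,u-half):u+half]=1;m*=k
    n,L,st,ce=cv2.connectedComponentsWithStats(m)
    if n<2:return None
    i=1+np.argmax(st[1:,4]);x,y,w,h=st[i,:4];return (x+w/2-.5,y+h/2-.5),st[i].tolist(),L==i
dark=lambda H:H[...,2]<75
yel=lambda H:(H[...,0]>18)&(H[...,0]<38)&(H[...,1]>100)&(H[...,2]>80)
E
python3 - <<'E'
from h import *
o=r.get_obs();print(o['tcp_pos'],ang(o['tcp_pos']),o['grip_width'],o['contact_force'])
f=grab('wrist','w2.png');b=grab('top');a=grab('scene','s2.png')
M=A-.045*ey+.028*UZ
for n,g in(('w',f),('t',b),('s',a)):
    print(n,'mouth pred',proj(g,M),[x[:2] if x else 0 for x in[blob(g,M,20,yel)]])
rot=lambda d:A+.12*(np.sin(np.deg2rad(d))*ex+np.cos(np.deg2rad(d))*UZ)
for d in(45,-135,135):print(d,proj(b,rot(d)),proj(a,rot(d)))
cv2.imwrite('pics/c2.png',np.hstack([cv2.resize(g['frame'][y:y+100,x:x+100,::-1],None,fx=4,fy=4) for g,x,y in((a,280,170),(b,215,120))]))
E
```

```text
[0.54210189 0.01971607 0.25069146] -45.01874838645974 0.020411740511974624 [-5.27506419 -2.48253142  6.01173702]
w mouth pred [210.27466239 350.20823209] [0]
t mouth pred [267.325427   167.08434908] [((np.float64(269.5), np.float64(166.0)), [269, 164, 2, 5, 7])]
s mouth pred [326.14549859 217.6574909 ] [((np.float64(326.5), np.float64(218.0)), [323, 216, 8, 5, 20])]
45 [240.65162512 129.77387663] [365.50108215 199.02554857]
-135 [257.70347552 208.99780223] [302.03108445 235.03912066]
135 [246.89122705 147.25289839] [358.94919123 252.31689969]
```

View pics/c2.png

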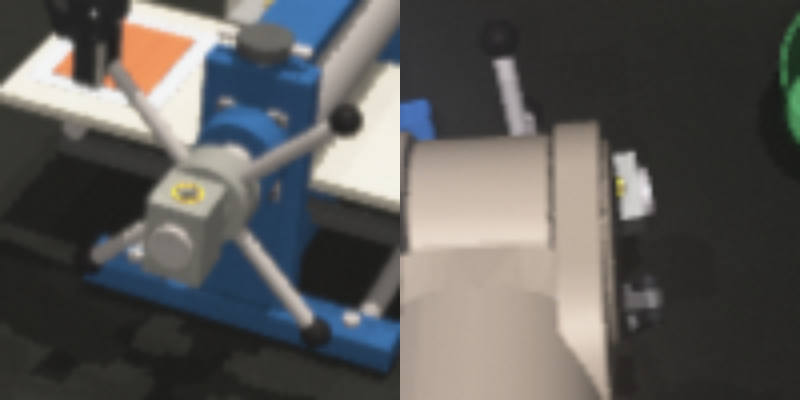

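The ringed mouth now faces up at scene (326,218), as predicted, and the spokes slope at 45°. I release, rise clear, and measure again.

{"api": "arm_command", "payload": {"rows": [{"fingers":0.1,"x":0,"y":0,"z":0,"ax":0,"ay":0,"az":0},{"fingers":0.1,"x":0,"y":0,"z":0,"ax":0,"ay":0,"az":0},{"fingers":0.1,"x":0,"y":0,"z":0,"ax":0,"ay":0,"az":0},{"fingers":0.1,"x":0,"y":0,"z":0,"ax":0,"ay":0,"az":0},{"fingers":0.1,"x":0,"y":0,"z":-0.01,"ax":0,"ay":0,"az":0},{"fingers":0.1,"x":0,"y":0,"z":-0.025,"ax":0,"ay":0,"az":0},{"fingers":0.1,"x":0,"y":0,"z":-0.03,"ax":0,"ay":0,"az":0},{"fingers":0.1,"x":0,"y":0,"z":-0.025,"ax":0,"ay":0,"az":0},{"fingers":0.1,"x":0,"y":0,"z":-0.01,"ax":0,"ay":0,"az":0},{"fingers":0.1,"x":0,"y":0,"z":0,"ax":0,"ay":0,"az":0}]}}

```text
clock: 5.82
tcp_pos: [0.5442, 0.0203, 0.3539]
orientation: [-0.316, 3.12, 0.001]
contact_force: [0.2, -0.6, -0.4]
grip_width: 0.0467
gripper_force: 0.0
```

```bash
python3 - <<'E'
from h import *
f=grab('wrist','w3.png');b=grab('top');a=grab('scene','s3.png')
rot=lambda d:A+.12*(np.sin(np.deg2rad(d))*ex+np.cos(np.deg2rad(d))*UZ)
M=A-.045*ey+.028*UZ
for d in(-45,45,135,-135):
  L=[]
  for n,g in(('t',b),('s',a),('w',f)):
    x=blob(g,rot(d),14,dark)
    print(d,n,proj(g,rot(d)).round(1),x[:2] if x else 0)
L=[]
for n,g in(('w',f),('t',b),('s',a)):
    x=blob(g,M,22,yel);print(n,'mouth',proj(g,M).round(1),x[:2] if x else 0)
    if x and n!='t':L.append(ray(g,x[0]))
if len(L)>1:
  X=tri(L);print(X,'rel',(X-M)@ex,(X-M)@ey,X[2]-M[2])
bl=np.array([np.sin(0),1,0])
# block: y axis from rect angle 15.7deg
byaw=np.deg2rad(15.7);by=np.array([-np.sin(byaw),np.cos(byaw),0]);bx=np.array([np.cos(byaw),np.sin(byaw),0])
go(np.array([.5073,-.3116,.38]),bx)
E
```

```text
-45 t [253.3 202.4] ((np.float64(265.5), np.float64(206.0)), [265, 197, 2, 19, 27])
-45 s [304.4 183. ] ((np.float64(295.5), np.float64(173.5)), [290, 168, 12, 12, 78])
-45 w [274.4 210.3] ((np.float64(273.5), np.float64(209.5)), [260, 196, 28, 28, 748])
45 t [240.7 129.8] ((np.float64(239.5), np.float64(125.5)), [226, 115, 28, 22, 547])
45 s [365.5 199. ] ((np.float64(365.5), np.float64(199.5)), [362, 196, 8, 8, 47])
45 w [275.1 383.9] ((np.float64(274.5), np.float64(382.5)), [261, 369, 28, 28, 784])
135 t [246.9 147.3] ((np.float64(239.0), np.float64(134.0)), [232, 133, 15, 3, 32])
135 s [358.9 252.3] ((np.float64(357.5), np.float64(257.5)), [344, 250, 28, 16, 294])
135 w [276.  283.4] ((np.float64(266.5), np.float64(287.0)), [262, 278, 10, 19, 106])
-135 t [257.7 209. ] ((np.float64(267.5), np.float64(207.5)), [265, 194, 6, 28, 138])
-135 s [302. 235.] ((np.float64(301.5), np.float64(234.5)), [288, 221, 28, 28, 609])
-135 w [275.7 166.7] ((np.float64(274.5), np.float64(165.5)), [261, 152, 28, 28, 695])
w mouth [230.8 271.3] ((np.float64(236.5), np.float64(271.5)), [230, 263, 14, 18, 74])
t mouth [267.3 167.1] ((np.float64(269.0), np.float64(165.0)), [268, 164, 3, 3, 4])
s mouth [326.1 217.7] ((np.float64(326.5), np.float64(218.0)), [323, 216, 8, 5, 20])
[ 0.63526802 -0.00442729  0.19000009] rel 0.0006609760676041275 0.004614952103525286 -0.0029999080437065895
clock 5.97 tcp [0.542  0.0202 0.3493] F [-0.3  0.8 -0.6] w 0.0472
 turn(tool,deg) [-8.000e-02 -1.000e-01  8.587e+01]  shift now-tool [ 0.1006 -0.318  -0.0305]  after turn [-0.31   -0.1232 -0.0307]
```

{"api": "arm_command", "payload": {"rows": [{"fingers":0.1,"x":0,"y":0,"z":0,"ax":0,"ay":0,"az":7.15},{"fingers":0.1,"x":0,"y":0,"z":0,"ax":0,"ay":0,"az":7.15},{"fingers":0.1,"x":0,"y":0,"z":0,"ax":0,"ay":0,"az":7.15},{"fingers":0.1,"x":0,"y":0,"z":0,"ax":0,"ay":0,"az":7.15},{"fingers":0.1,"x":0,"y":0,"z":0,"ax":0,"ay":0,"az":7.15},{"fingers":0.1,"x":0,"y":0,"z":0,"ax":0,"ay":0,"az":7.15},{"fingers":0.1,"x":0,"y":0,"z":0,"ax":0,"ay":0,"az":7.15},{"fingers":0.1,"x":0,"y":0,"z":0,"ax":0,"ay":0,"az":7.15},{"fingers":0.1,"x":0,"y":0,"z":0,"ax":0,"ay":0,"az":7.15},{"fingers":0.1,"x":0,"y":0,"z":0,"ax":0,"ay":0,"az":7.15}]}}

```text
clock: 6.8
tcp_pos: [0.5418, 0.0201, 0.3487]
orientation: [-1.576, -2.715, 0.004]
contact_force: [0.0, -0.4, 0.7]
grip_width: 0.0473
gripper_force: 0.0
```

{"api": "arm_command", "payload": {"rows": [{"fingers":0.1,"x":0,"y":0,"z":0,"ax":0,"ay":0,"az":7.15},{"fingers":0.1,"x":0,"y":0,"z":0,"ax":0,"ay":0,"az":7.15},{"fingers":0.1,"x":-0.02,"y":-0.008,"z":0,"ax":0,"ay":0,"az":0},{"fingers":0.1,"x":-0.035,"y":-0.014,"z":0,"ax":0,"ay":0,"az":0},{"fingers":0.1,"x":-0.035,"y":-0.014,"z":0,"ax":0,"ay":0,"az":0},{"fingers":0.1,"x":-0.035,"y":-0.014,"z":0,"ax":0,"ay":0,"az":0},{"fingers":0.1,"x":-0.035,"y":-0.014,"z":0,"ax":0,"ay":0,"az":0},{"fingers":0.1,"x":-0.035,"y":-0.014,"z":0.01,"ax":0,"ay":0,"az":0},{"fingers":0.1,"x":-0.035,"y":-0.014,"z":0.02,"ax":0,"ay":0,"az":0},{"fingers":0.1,"x":-0.03,"y":-0.012,"z":0.02,"ax":0,"ay":0,"az":0}]}}

```text
clock: 7.63
tcp_pos: [0.5122, -0.2598, 0.2996]
orientation: [-1.897, -2.504, 0.001]
contact_force: [0.3, 0.5, -1.0]
grip_width: 0.0467
gripper_force: 0.0
```

{"api": "arm_command", "payload": {"rows": [{"fingers":-0.1,"x":-0.025,"y":-0.01,"z":0.03,"ax":0,"ay":0,"az":0},{"fingers":-0.1,"x":-0.015,"y":-0.006,"z":0.03,"ax":0,"ay":0,"az":0},{"fingers":-0.1,"x":-0.008,"y":-0.003,"z":0.02,"ax":0,"ay":0,"az":0},{"fingers":-0.1,"x":0,"y":0,"z":0,"ax":0,"ay":0,"az":0},{"fingers":-0.1,"x":0,"y":0,"z":0,"ax":0,"ay":0,"az":0},{"fingers":-0.1,"x":0,"y":0,"z":0,"ax":0,"ay":0,"az":0}]}}

```text
clock: 8.13
tcp_pos: [0.5086, -0.3081, 0.2215]
orientation: [-1.895, -2.506, -0.0]
contact_force: [0.2, 1.2, 0.5]
grip_width: 0.0386
gripper_force: 0.0
```

```bash
python3 - <<'E'
from h import *
byaw=np.deg2rad(15.7);bx=np.array([np.cos(byaw),np.sin(byaw),0])
p=np.array([.5073,-.3116,.11])
f=grab('wrist','w4.png');go(np.array([.5073,-.3116,.095]),bx)
red=lambda H:((H[...,0]<6)|(H[...,0]>174))&(H[...,1]>150)&(H[...,2]>60)
x=blob(f,p,60,red);print(proj(f,p),x[:2],proj(f,r.get_obs()['tcp_pos']))
P=pts(f)[x[2]];t=P[P[:,2]>.106];print(len(t),t.mean(0),P[:,2].max())
E
```

```text
clock 8.18 tcp [ 0.5091 -0.3081  0.2222] F [ 0.7 -0.2  0.4] w 0.0383
 turn(tool,deg) [0.08 0.03 0.15]  shift now-tool [-0.0028 -0.0029  0.1272]  after turn [-0.0029 -0.0027  0.1272]
[275.10652108 213.13240091] ((np.float64(276.0), np.float64(206.0)), [268, 194, 17, 25, 323]) [279.32044673 290.67858075]
194 [ 0.50724359 -0.30926033  0.11028166] 0.3431870907808204
```

View pics/w4.png

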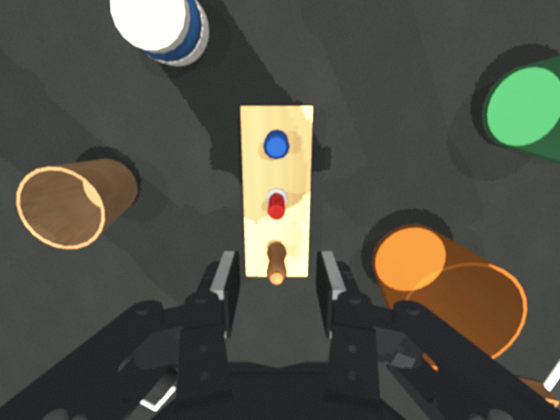

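{"api": "arm_command", "payload": {"rows": [{"fingers":-0.1,"x":-0.0017,"y":-0.0024,"z":0.015,"ax":0,"ay":0,"az":0},{"fingers":-0.1,"x":0,"y":0,"z":0.025,"ax":0,"ay":0,"az":0},{"fingers":-0.1,"x":0,"y":0,"z":0.03,"ax":0,"ay":0,"az":0},{"fingers":-0.1,"x":0,"y":0,"z":0.028,"ax":0,"ay":0,"az":0},{"fingers":-0.1,"x":0,"y":0,"z":0.017,"ax":0,"ay":0,"az":0},{"fingers":-0.1,"x":0,"y":0,"z":0.01,"ax":0,"ay":0,"az":0},{"fingers":-0.1,"x":0,"y":0,"z":0,"ax":0,"ay":0,"az":0}]}}

```text
clock: 8.77
tcp_pos: [0.5065, -0.3098, 0.0954]
orientation: [-1.893, -2.505, -0.0]
contact_force: [-0.2, 0.5, 0.7]
grip_width: 0.0383
gripper_force: 0.0
```

{"api": "arm_command", "payload": {"rows": [{"fingers":-1,"x":0,"y":0,"z":0,"ax":0,"ay":0,"az":0},{"fingers":-1,"x":0,"y":0,"z":0,"ax":0,"ay":0,"az":0},{"fingers":-1,"x":0,"y":0,"z":0,"ax":0,"ay":0,"az":0},{"fingers":-1,"x":0,"y":0,"z":0,"ax":0,"ay":0,"az":0},{"fingers":-1,"x":0,"y":0,"z":0,"ax":0,"ay":0,"az":0}], "grip_force": 60}}

```text
clock: 9.18
tcp_pos: [0.5076, -0.3116, 0.098]
orientation: [1.894, 2.503, 0.002]
contact_force: [-0.9, 1.8, 7.7]
grip_width: 0.0123
gripper_force: 58.5
```

```bash
python3 - <<'E'
from h import *
byaw=np.deg2rad(15.7);bx=np.array([np.cos(byaw),np.sin(byaw),0])
go(np.array([.5073,-.3103,.095]),bx);print(r.get_obs()['gripper_force'],r.get_obs()['moment'])
E
```

```text
clock 9.18 tcp [ 0.5076 -0.3116  0.098 ] F [-0.9  1.8  7.7] w 0.0123
 turn(tool,deg) [0.16 0.1  0.07]  shift now-tool [0.0014 0.0001 0.003 ]  after turn [0.0013 0.0001 0.003 ]
58.51507902145386 [ 0.29323012  0.06540229 -0.02521179]
```

{"api": "arm_command", "payload": {"rows": [{"fingers":-1,"x":0,"y":0,"z":-0.01,"ax":0,"ay":0,"az":0},{"fingers":-1,"x":0,"y":0,"z":-0.015,"ax":0,"ay":0,"az":0},{"fingers":-1,"x":0,"y":0,"z":-0.02,"ax":0,"ay":0,"az":0},{"fingers":-1,"x":0,"y":0,"z":-0.025,"ax":0,"ay":0,"az":0},{"fingers":-1,"x":0,"y":0,"z":-0.03,"ax":0,"ay":0,"az":0},{"fingers":-1,"x":0,"y":0,"z":-0.03,"ax":0,"ay":0,"az":0},{"fingers":-1,"x":0,"y":0,"z":-0.03,"ax":0,"ay":0,"az":0},{"fingers":-1,"x":0,"y":0,"z":-0.03,"ax":0,"ay":0,"az":0},{"fingers":-1,"x":0,"y":0,"z":-0.02,"ax":0,"ay":0,"az":0},{"fingers":-1,"x":0,"y":0,"z":-0.01,"ax":0,"ay":0,"az":0}]}}

```text
clock: 10.02
tcp_pos: [0.5067, -0.3121, 0.3202]
orientation: [1.894, 2.501, 0.002]
contact_force: [-0.3, 1.1, 0.2]
grip_width: 0.0123
gripper_force: 58.9
```

```bash
python3 - <<'E'
from h import *
M=np.array([.6355,-.006,.193])
# closing line along press x; approach with pin tip 60+24 below TCP
go(np.array([M[0],M[1],.33]),ex)
o=r.get_obs();print(o['joints'].round(2),o['gripper_force'],o['moment'].round(2))
a=grab('scene','s5.png')
t=o['tcp_pos'];u,v=proj(a,t-[0,0,.04]).astype(int);print(u,v)
cv2.imwrite('pics/c5.png',cv2.resize(a['frame'][max(0,v-50):v+50,max(0,u-60):u+60,::-1],None,fx=5,fy=5))
E
```

```text
clock 10.02 tcp [ 0.5067 -0.3121  0.3202] F [-0.3  1.1  0.2] w 0.0123
 turn(tool,deg) [0.24 0.16 4.12]  shift now-tool [ 0.2597  0.2069 -0.0097]  after turn [ 0.274   0.1877 -0.0098]
[-0.02  0.32  0.61  1.7  -0.2   1.18  0.91] 58.85264217853546 [-0.04 -0.06 -0.01]
203 223
```

View pics/c5.png

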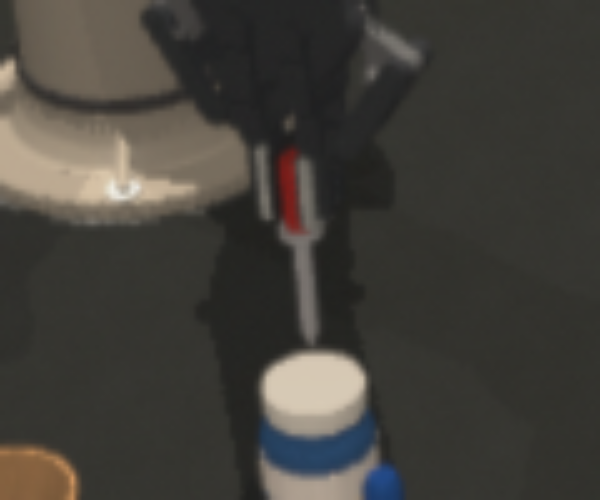

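The pin is held roughly upright between the pads, flange at about scene (203,221) and tip at (205,241). I move it above the hub.

{"api": "arm_command", "payload": {"rows": [{"fingers":-1,"x":0,"y":0,"z":0,"ax":0.2,"ay":0.1,"az":4.1},{"fingers":-1,"x":0.014,"y":0.01,"z":-0.002,"ax":0,"ay":0,"az":0},{"fingers":-1,"x":0.026,"y":0.018,"z":-0.003,"ax":0,"ay":0,"az":0},{"fingers":-1,"x":0.034,"y":0.024,"z":-0.003,"ax":0,"ay":0,"az":0},{"fingers":-1,"x":0.034,"y":0.024,"z":-0.002,"ax":0,"ay":0,"az":0},{"fingers":-1,"x":0.034,"y":0.024,"z":0,"ax":0,"ay":0,"az":0},{"fingers":-1,"x":0.034,"y":0.023,"z":0,"ax":0,"ay":0,"az":0},{"fingers":-1,"x":0.034,"y":0.022,"z":0,"ax":0,"ay":0,"az":0},{"fingers":-1,"x":0.03,"y":0.02,"z":0,"ax":0,"ay":0,"az":0},{"fingers":-1,"x":0.02,"y":0.014,"z":0,"ax":0,"ay":0,"az":0}]}}

```text
clock: 10.9
tcp_pos: [0.6292, -0.0152, 0.3241]
orientation: [-1.975, -2.435, 0.004]
contact_force: [-0.3, 0.6, -0.3]
grip_width: 0.0125
gripper_force: 58.8
```

{"api": "arm_command", "payload": {"rows": [{"fingers":-1,"x":0.01,"y":0.007,"z":0,"ax":0,"ay":0,"az":0},{"fingers":-1,"x":0.003,"y":0.002,"z":0,"ax":0,"ay":0,"az":0},{"fingers":-1,"x":0,"y":0,"z":0,"ax":0,"ay":0,"az":0},{"fingers":-1,"x":0,"y":0,"z":0,"ax":0,"ay":0,"az":0},{"fingers":-1,"x":0,"y":0,"z":0,"ax":0,"ay":0,"az":0}]}}

```text
clock: 11.32
tcp_pos: [0.6346, -0.0088, 0.3261]
orientation: [-1.987, -2.429, 0.004]
contact_force: [0.1, -0.3, -0.9]
grip_width: 0.0122
gripper_force: 58.8
```

```bash
python3 - <<'E'
from h import *
M=np.array([.6355,-.006,.193])
f=grab('wrist','w6.png');a=grab('scene','s6.png');b=grab('top','t6.png')
go(np.array([M[0],M[1],.31]),ex);o=r.get_obs();t=o['tcp_pos']
z=R.from_rotvec(o['orientation']).as_matrix()[:,2]
for n,g in(('w',f),('s',a),('t',b)):
    x=blob(g,M,26,yel);print(n,'M',proj(g,M).round(1),x[:2] if x else 0,'flange',proj(g,t+.024*z).round(1),'tip',proj(g,t+.084*z).round(1))
u,v=proj(a,M).astype(int);u2,v2=proj(f,M).astype(int);v2=min(v2,360);print(u-45,v-75,u2-60,v2-60)
cv2.imwrite('pics/c6.png',np.hstack([cv2.resize(a['frame'][v-75:v+25,u-40:u+40,::-1],(480,600)),cv2.resize(f['frame'][v2-100:v2+60,max(0,u2-40):u2+45,::-1],(320,600))]))
E
```

```text
clock 11.47 tcp [ 0.6349 -0.0076  0.3262] F [-0.5  0.1 -0.4] w 0.0123
 turn(tool,deg) [-0.19 -0.08 -0.08]  shift now-tool [0.0014 0.001  0.0162]  after turn [0.0014 0.0009 0.0162]
w M [280.3 198.6] ((np.float64(281.0), np.float64(198.5)), [269, 187, 25, 24, 191]) flange [279.3 261.6] tip [278.9 220.5]
s M [326.8 217.1] ((np.float64(326.5), np.float64(218.0)), [323, 216, 8, 5, 20]) flange [329.  180.5] tip [327.4 201.1]
t M [266.  167.1] 0 flange [264.8 157.9] tip [265.9 163.5]
281 142 220 138
```

View pics/c6.png

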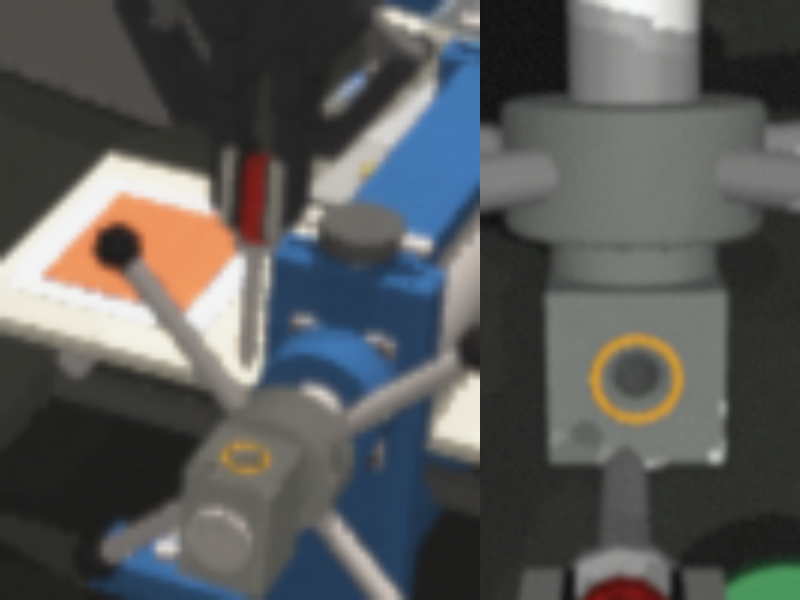

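The wrist crop shows the whole ring, centred at (281,198), with the pin tip at (279,219); both match prediction within about 1 px. I apply a small correction and insert slowly, watching force.

{"api": "arm_command", "payload": {"rows": [{"fingers":-1,"x":0.0016,"y":0.0012,"z":0.005,"ax":-0.2,"ay":-0.1,"az":0},{"fingers":-1,"x":0,"y":0,"z":0.01,"ax":0,"ay":0,"az":0},{"fingers":-1,"x":0,"y":0,"z":0.01,"ax":0,"ay":0,"az":0},{"fingers":-1,"x":0,"y":0,"z":0.008,"ax":0,"ay":0,"az":0},{"fingers":-1,"x":0,"y":0,"z":0.006,"ax":0,"ay":0,"az":0},{"fingers":-1,"x":0,"y":0,"z":0.005,"ax":0,"ay":0,"az":0},{"fingers":-1,"x":0,"y":0,"z":0.005,"ax":0,"ay":0,"az":0},{"fingers":-1,"x":0,"y":0,"z":0.005,"ax":0,"ay":0,"az":0},{"fingers":-1,"x":0,"y":0,"z":0,"ax":0,"ay":0,"az":0}]}}

```text
clock: 12.22
tcp_pos: [0.6359, -0.0046, 0.2709]
orientation: [1.985, 2.435, -0.002]
contact_force: [0.9, -2.0, -1.0]
grip_width: 0.0122
gripper_force: 58.9
```

```bash
python3 - <<'E'
from h import *
M=np.array([.6355,-.006,.193]);go(np.array([M[0],M[1],.221]),ex);o=r.get_obs();print(o['moment'].round(2))
f=grab('wrist');x=blob(f,M,26,yel);print(proj(f,M),x[:2])
E
```

```text
clock 12.22 tcp [ 0.6359 -0.0046  0.2709] F [ 0.9 -2.  -1. ] w 0.0122
 turn(tool,deg) [-0.06  0.06  0.04]  shift now-tool [-0.0012 -0.0006  0.0499]  after turn [-0.0013 -0.0006  0.0499]
[-0.52 -0.12  0.01]
[277.26062129 226.82445359] ((np.float64(278.0), np.float64(225.5)), [263, 212, 31, 28, 247])
```

{"api": "arm_command", "payload": {"rows": [{"fingers":-1,"x":-0.0012,"y":-0.0003,"z":0,"ax":0,"ay":0,"az":0},{"fingers":-1,"x":0,"y":0,"z":0.003,"ax":0,"ay":0,"az":0},{"fingers":-1,"x":0,"y":0,"z":0.004,"ax":0,"ay":0,"az":0},{"fingers":-1,"x":0,"y":0,"z":0.004,"ax":0,"ay":0,"az":0},{"fingers":-1,"x":0,"y":0,"z":0.004,"ax":0,"ay":0,"az":0},{"fingers":-1,"x":0,"y":0,"z":0,"ax":0,"ay":0,"az":0}]}}

```text
clock: 12.77
tcp_pos: [0.6357, -0.0052, 0.2559]
orientation: [-1.984, -2.435, 0.001]
contact_force: [1.3, -1.4, -1.0]
grip_width: 0.012
gripper_force: 58.9
```

```bash
python3 - <<'E'
from h import *
M=np.array([.6355,-.006,.193]);go(np.array([M[0],M[1],.221]),ex);o=r.get_obs();print(o['moment'].round(2))
E
```

```text
clock 12.77 tcp [ 0.6357 -0.0052  0.2559] F [ 1.3 -1.4 -1. ] w 0.012
 turn(tool,deg) [-0.06  0.01  0.07]  shift now-tool [-0.0007 -0.0003  0.0349]  after turn [-0.0008 -0.0004  0.0349]
[-0.31 -0.17  0.02]
```

Going well; I continue down with another small correction.

{"api": "arm_command", "payload": {"rows": [{"fingers":-1,"x":-0.0008,"y":0,"z":0.002,"ax":0,"ay":0,"az":0},{"fingers":-1,"x":0,"y":0,"z":0.004,"ax":0,"ay":0,"az":0},{"fingers":-1,"x":0,"y":0,"z":0.005,"ax":0,"ay":0,"az":0},{"fingers":-1,"x":0,"y":0,"z":0.005,"ax":0,"ay":0,"az":0},{"fingers":-1,"x":0,"y":0,"z":0.005,"ax":0,"ay":0,"az":0},{"fingers":-1,"x":0,"y":0,"z":0.004,"ax":0,"ay":0,"az":0},{"fingers":-1,"x":0,"y":0,"z":0.003,"ax":0,"ay":0,"az":0},{"fingers":-1,"x":0,"y":0,"z":0,"ax":0,"ay":0,"az":0}]}}

```text
clock: 13.43
tcp_pos: [0.6357, -0.0059, 0.228]
orientation: [-1.983, -2.435, 0.002]
contact_force: [-0.3, 0.8, -1.4]
grip_width: 0.0121
gripper_force: 58.9
```

```bash
python3 - <<'E'
from h import *
M=np.array([.6355,-.006,.193]);go(np.array([M[0],M[1],.221]),ex);o=r.get_obs();print(o['moment'].round(2))
E
```

```text
clock 13.43 tcp [ 0.6357 -0.0059  0.228 ] F [-0.3  0.8 -1.4] w 0.0121
 turn(tool,deg) [-0.08 -0.01  0.07]  shift now-tool [-0.     -0.0002  0.007 ]  after turn [-0.     -0.0002  0.007 ]
[-0.01 -0.    0.  ]
```

{"api": "arm_command", "payload": {"rows": [{"fingers":-1,"x":0,"y":0,"z":0.002,"ax":0,"ay":0,"az":0},{"fingers":-1,"x":0,"y":0,"z":0.002,"ax":0,"ay":0,"az":0},{"fingers":-1,"x":0,"y":0,"z":0.002,"ax":0,"ay":0,"az":0},{"fingers":-1,"x":0,"y":0,"z":0.0015,"ax":0,"ay":0,"az":0},{"fingers":-1,"x":0,"y":0,"z":0.0005,"ax":0,"ay":0,"az":0},{"fingers":-1,"x":0,"y":0,"z":0,"ax":0,"ay":0,"az":0}]}}

```text
clock: 13.93
tcp_pos: [0.6362, -0.006, 0.2212]
orientation: [1.984, 2.436, 0.0]
contact_force: [-0.4, -0.3, 0.9]
grip_width: 0.0121
gripper_force: 59.3
```

{"api": "arm_command", "payload": {"rows": [{"fingers":-1,"x":0,"y":0,"z":0.001,"ax":0,"ay":0,"az":0},{"fingers":-1,"x":0,"y":0,"z":0.001,"ax":0,"ay":0,"az":0},{"fingers":-1,"x":0,"y":0,"z":0.001,"ax":0,"ay":0,"az":0},{"fingers":-1,"x":0,"y":0,"z":0,"ax":0,"ay":0,"az":0}]}}

```text
clock: 14.27
tcp_pos: [0.6368, -0.006, 0.221]
orientation: [1.984, 2.435, 0.004]
contact_force: [-6.1, 1.2, 19.6]
grip_width: 0.0124
gripper_force: 61.3
```

The flange is firmly seated at the expected height. I release and rise clear.

{"api": "arm_command", "payload": {"rows": [{"fingers":-1,"x":0,"y":0,"z":-0.002,"ax":0,"ay":0,"az":0},{"fingers":-0.4,"x":0,"y":0,"z":0,"ax":0,"ay":0,"az":0},{"fingers":-0.3,"x":0,"y":0,"z":0,"ax":0,"ay":0,"az":0},{"fingers":-0.2,"x":0,"y":0,"z":0,"ax":0,"ay":0,"az":0},{"fingers":-0.2,"x":0,"y":0,"z":0,"ax":0,"ay":0,"az":0},{"fingers":-0.2,"x":0,"y":0,"z":-0.01,"ax":0,"ay":0,"az":0},{"fingers":-0.2,"x":0,"y":0,"z":-0.025,"ax":0,"ay":0,"az":0},{"fingers":-0.2,"x":0,"y":0,"z":-0.03,"ax":0,"ay":0,"az":0},{"fingers":-0.2,"x":0,"y":0,"z":-0.03,"ax":0,"ay":0,"az":0},{"fingers":-0.2,"x":0,"y":0,"z":-0.02,"ax":0,"ay":0,"az":0}]}}

```text
clock: 15.1
tcp_pos: [0.6369, -0.0064, 0.3386]
orientation: [1.983, 2.433, 0.003]
contact_force: [-0.1, -0.1, 0.0]
grip_width: 0.034
gripper_force: 0.0
```

{"api": "arm_command", "payload": {"rows": [{"fingers":-0.2,"x":0,"y":0,"z":-0.005,"ax":0,"ay":0,"az":0},{"fingers":-0.2,"x":0,"y":0,"z":0,"ax":0,"ay":0,"az":0},{"fingers":-0.2,"x":0,"y":0,"z":0,"ax":0,"ay":0,"az":0}]}}

```text
clock: 15.35
tcp_pos: [0.6359, -0.0059, 0.3394]
orientation: [-1.984, -2.435, 0.001]
contact_force: [-0.3, -0.2, -1.1]
grip_width: 0.0341
gripper_force: 0.0
```

```bash
python3 - <<'E'
from h import *
M=np.array([.6355,-.006,.193])
a=grab('scene');f=grab('wrist')
red=lambda H:((H[...,0]<6)|(H[...,0]>174))&(H[...,1]>150)&(H[...,2]>60)
L=[]
for n,g in(('s',a),('w',f)):
    x=blob(g,M+.022*UZ,30,red);print(n,[proj(g,M+h*UZ).round(1) for h in(0,.004,.04)],x[:2] if x else 0)
    if n=='w' and x:
        P=pts(g)[x[2]];print(np.percentile(P[:,2],[50,90,98]))
    y=[x2[:2] for x2 in[blob(g,A+.085*(UZ+ex),14,dark)] if x2];print('ball45',proj(g,A+.0849*(UZ+ex)),y)
B=A+.0849*(UZ-ex)
go(np.array([B[0],B[1],.33]),ey)
u,v=proj(a,M).astype(int)
cv2.imwrite('pics/c7.png',np.hstack([cv2.resize(a['frame'][v-60:v+40,u-40:u+40,::-1],(480,600))]))
E
```

```text
s [array([326.8, 217.1]), array([326.9, 215.8]), array([327.8, 204.1])] ((np.float64(327.5), np.float64(211.0)), [325, 205, 6, 13, 58])
ball45 [365.52082454 199.01434653] [((np.float64(366.0), np.float64(200.0)), [363, 197, 7, 7, 44])]
w [array([278.3, 197.4]), array([278.3, 198.7]), array([278.3, 212.2])] ((np.float64(280.0), np.float64(205.5)), [272, 193, 17, 26, 356])
[0.23016839 0.23156469 0.23212133]
ball45 [403.90639759 161.50620124] [((np.float64(403.5), np.float64(160.5)), [390, 147, 28, 28, 759])]
clock 15.45 tcp [ 0.6354 -0.0058  0.3383] F [0.7 0.8 0.1] w 0.0343
 turn(tool,deg) [ -0.12  -0.14 -89.92]  shift now-tool [ 0.0419 -0.0853  0.0085]  after turn [0.0854 0.0418 0.0083]
```

View pics/c7.png

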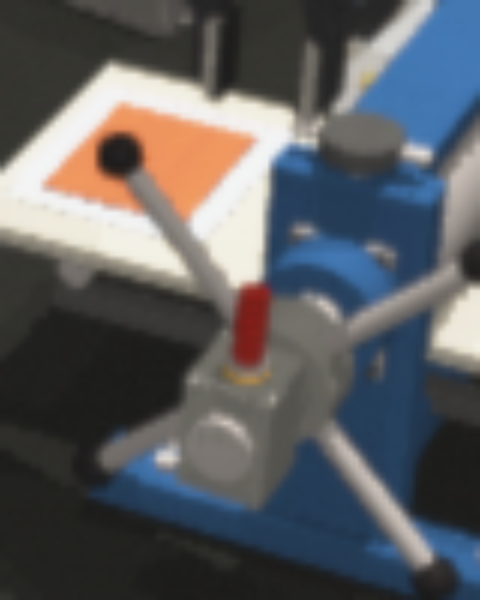

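The pin is home: its top is at z=0.232 and its red grip at scene (327,211). Next I turn the gripper and move over the near ball with the body tilted back to clear the pin.

{"api": "arm_command", "payload": {"rows": [{"fingers":0.1,"x":0,"y":0,"z":0,"ax":0,"ay":0,"az":-7},{"fingers":0.1,"x":0,"y":0,"z":0,"ax":0,"ay":0,"az":-7},{"fingers":0.1,"x":0,"y":0,"z":0,"ax":0,"ay":0,"az":-7},{"fingers":0.1,"x":0,"y":0,"z":0,"ax":0,"ay":0,"az":-7},{"fingers":0.1,"x":0,"y":0,"z":0,"ax":0,"ay":0,"az":-7},{"fingers":0.1,"x":0,"y":0,"z":0,"ax":0,"ay":0,"az":-7},{"fingers":0.1,"x":0,"y":0,"z":0,"ax":0,"ay":0,"az":-7},{"fingers":0.1,"x":0,"y":0,"z":0,"ax":0,"ay":0,"az":-7},{"fingers":0.1,"x":0,"y":0,"z":0,"ax":0,"ay":0,"az":-7},{"fingers":0.1,"x":0,"y":0,"z":0,"ax":0,"ay":0,"az":-7}]}}

```text
clock: 16.28
tcp_pos: [0.6355, -0.006, 0.3382]
orientation: [-0.219, -3.131, 0.001]
contact_force: [0.2, 0.9, 0.4]
grip_width: 0.0469
gripper_force: 0.0
```

{"api": "arm_command", "payload": {"rows": [{"fingers":0.1,"x":0,"y":0,"z":0,"ax":0,"ay":0,"az":-7},{"fingers":0.1,"x":0,"y":0,"z":0,"ax":0,"ay":0,"az":-7},{"fingers":0.1,"x":0,"y":0,"z":0,"ax":0,"ay":0,"az":-5.9},{"fingers":0.1,"x":0.021,"y":0.011,"z":0,"ax":0,"ay":0,"az":0},{"fingers":0.1,"x":0.03,"y":0.016,"z":0,"ax":0,"ay":0,"az":0},{"fingers":0.1,"x":0.024,"y":0.01,"z":0,"ax":0,"ay":0,"az":0},{"fingers":0.1,"x":0.01,"y":0.005,"z":0,"ax":0,"ay":-5,"az":0},{"fingers":0.1,"x":0,"y":0,"z":0,"ax":0,"ay":-5,"az":0},{"fingers":0.1,"x":0,"y":0,"z":0,"ax":0,"ay":-5,"az":0},{"fingers":0.1,"x":0,"y":0,"z":0,"ax":0,"ay":0,"az":0}]}}

```text
clock: 17.12
tcp_pos: [0.5411, 0.0171, 0.3381]
orientation: [-0.289, 2.868, 0.039]
contact_force: [-0.1, -0.1, 0.2]
grip_width: 0.0469
gripper_force: 0.0
```

```bash
python3 - <<'E'
from h import *
B=A+.0849*(UZ-ex);go(B,ey);f=grab('wrist')
x=blob(f,B,24,dark);print(proj(f,B),x[:2])
o=r.get_obs();Rt=R.from_rotvec(o['orientation']).as_matrix();print(Rt.round(3),ex,o['joints'].round(2))
E
```

```text
clock 17.12 tcp [0.5411 0.0171 0.3381] F [-0.1 -0.1  0.2] w 0.0469
 turn(tool,deg) [ 0.02 14.93 -0.09]  shift now-tool [0.0205 0.0003 0.0858]  after turn [-0.0023  0.0004  0.0882]
[277.56168682 193.73210779] ((np.float64(276.5), np.float64(192.5)), [253, 169, 48, 48, 1814])
[[-0.947 -0.2    0.25 ]
 [-0.193  0.98   0.051]
 [-0.255  0.    -0.967]] [0.97957525 0.20107792 0.        ] [-0.31  0.05  0.18  1.94 -0.03  0.89  1.66]
```

{"api": "arm_command", "payload": {"rows": [{"fingers":0.1,"x":0.0025,"y":0,"z":0.01,"ax":0,"ay":0,"az":0},{"fingers":0.1,"x":0.005,"y":0,"z":0.02,"ax":0,"ay":0,"az":0},{"fingers":0.1,"x":0.006,"y":0,"z":0.025,"ax":0,"ay":0,"az":0},{"fingers":0.1,"x":0.005,"y":0,"z":0.02,"ax":0,"ay":0,"az":0},{"fingers":0.1,"x":0.002,"y":0,"z":0.009,"ax":0,"ay":0,"az":0},{"fingers":-1,"x":0,"y":0,"z":0,"ax":0,"ay":0,"az":0},{"fingers":-1,"x":0,"y":0,"z":0,"ax":0,"ay":0,"az":0},{"fingers":-1,"x":0,"y":0,"z":0,"ax":0,"ay":0,"az":0},{"fingers":-1,"x":0,"y":0,"z":0,"ax":0,"ay":0,"az":0},{"fingers":-1,"x":0,"y":0,"z":0,"ax":0,"ay":0,"az":0}], "grip_force": 30}}

```text
clock: 18.0
tcp_pos: [0.5479, 0.0208, 0.2547]
orientation: [-0.293, 2.863, 0.041]
contact_force: [5.5, 6.3, -7.2]
grip_width: 0.0198
gripper_force: 29.6
```

```bash
python3 - <<'E'
from h import *
o=r.get_obs();t=o['tcp_pos'];Rt=R.from_rotvec(o['orientation']).as_matrix()
print(t,ang(t),np.hypot((t-A)@ex,t[2]-A[2]),(t-A)@ey,o['grip_width'],o['contact_force'])
a0=ang(t);rad=.12
P=lambda d:A+rad*(np.sin(np.deg2rad(d))*ex+np.cos(np.deg2rad(d))*UZ)
p=P(a0)
for d in np.arange(a0-4.5,-112,-4.5):
    q=P(d);print(round(d,1),(Rt.T@(q-p)).round(4));p=q
E
```

```text
[0.54790014 0.02079493 0.25470386] -41.67420206779686 0.12009551883630754 0.0018897652528383946 0.01979028251524226 [ 5.51222169  6.27682611 -7.18333161]
-46.2 [0.0083 0.     0.0045]
-50.7 [0.0079 0.     0.0052]
-55.2 [0.0074 0.     0.0058]
-59.7 [ 0.007  -0.      0.0063]
-64.2 [ 0.0065 -0.      0.0069]
-68.7 [ 0.0059 -0.      0.0073]
-73.2 [ 0.0053 -0.      0.0078]
-77.7 [ 0.0047 -0.      0.0082]
-82.2 [ 0.004  -0.      0.0085]
-86.7 [ 0.0033 -0.      0.0088]
-91.2 [ 0.0026 -0.      0.009 ]
-95.7 [ 0.0019 -0.      0.0092]
-100.2 [ 0.0012 -0.      0.0093]
-104.7 [ 0.0005 -0.      0.0094]
-109.2 [-0.0003 -0.      0.0094]
```

{"api": "arm_command", "payload": {"rows": [{"fingers":-1,"x":0.0042,"y":0,"z":0.0023,"ax":0,"ay":0,"az":0},{"fingers":-1,"x":0.0041,"y":0,"z":0.0022,"ax":0,"ay":0,"az":0},{"fingers":-1,"x":0.0079,"y":0,"z":0.0052,"ax":0,"ay":0,"az":0},{"fingers":-1,"x":0.0074,"y":0,"z":0.0058,"ax":0,"ay":0,"az":0},{"fingers":-1,"x":0.007,"y":0,"z":0.0063,"ax":0,"ay":0,"az":0},{"fingers":-1,"x":0.0065,"y":0,"z":0.0069,"ax":0,"ay":0,"az":0},{"fingers":-1,"x":0.0059,"y":0,"z":0.0073,"ax":0,"ay":0,"az":0},{"fingers":-1,"x":0.0053,"y":0,"z":0.0078,"ax":0,"ay":0,"az":0},{"fingers":-1,"x":0.0025,"y":0,"z":0.004,"ax":0,"ay":0,"az":0},{"fingers":-1,"x":0,"y":0,"z":0,"ax":0,"ay":0,"az":0}]}}

```text
clock: 18.83
tcp_pos: [0.5122, 0.0134, 0.1958]
orientation: [-0.293, 2.862, 0.041]
contact_force: [-1.1, 6.3, 3.9]
grip_width: 0.0198
gripper_force: 31.0
```

```bash
cat > st.py <<'E'
from h import *
o=r.get_obs();t=o['tcp_pos'];Rt=R.from_rotvec(o['orientation']).as_matrix()
a0=ang(t);rad=np.hypot((t-A)@ex,t[2]-A[2]);print(o['clock'],t,'ang',a0,'r',rad,'F',o['contact_force'].round(1),'w',o['grip_width'])
P=lambda d:A+.12*(np.sin(np.deg2rad(d))*ex+np.cos(np.deg2rad(d))*UZ)
p=t
for d in np.arange(a0-4.5,-114,-4.5):
    q=P(d);print(round(d,1),(Rt.T@(q-p)).round(4));p=q
E
python3 st.py
```

```text
18.8333 [0.51215245 0.01340001 0.19578324] ang -75.18120295614615 r 0.12035849469653132 F [-1.1  6.3  3.9] w 0.0198268395078888
-79.7 [ 0.0041 -0.0018  0.0085]
-84.2 [ 0.0037 -0.      0.0087]
-88.7 [ 0.003  -0.      0.0089]
-93.2 [ 0.0023 -0.      0.0091]
-97.7 [ 0.0016 -0.      0.0093]
-102.2 [ 0.0009 -0.      0.0094]
-106.7 [ 0.0001 -0.      0.0094]
-111.2 [-0.0006 -0.      0.0094]
```

{"api": "arm_command", "payload": {"rows": [{"fingers":-1,"x":0.0041,"y":-0.001,"z":0.0085,"ax":0,"ay":0,"az":0},{"fingers":-1,"x":0.0037,"y":0,"z":0.0087,"ax":0,"ay":0,"az":0},{"fingers":-1,"x":0.003,"y":0,"z":0.0089,"ax":0,"ay":0,"az":0},{"fingers":-1,"x":0.0012,"y":0,"z":0.0046,"ax":0,"ay":0,"az":0},{"fingers":-1,"x":0.0011,"y":0,"z":0.0045,"ax":0,"ay":0,"az":0},{"fingers":-1,"x":0.0008,"y":0,"z":0.0047,"ax":0,"ay":0,"az":0},{"fingers":-1,"x":0.0008,"y":0,"z":0.0046,"ax":0,"ay":0,"az":0},{"fingers":-1,"x":0,"y":0,"z":0,"ax":0,"ay":0,"az":0}]}}

```text
clock: 19.5
tcp_pos: [0.5095, 0.0128, 0.1486]
orientation: [-0.295, 2.864, 0.042]
contact_force: [-2.9, 9.0, 2.0]
grip_width: 0.0198
gripper_force: 32.1
```

```bash
python3 st.py
```

```text
19.5 [0.50954499 0.01282822 0.14859947] ang -97.84545419954574 r 0.12014909852335037 F [-2.9  9.   2. ] w 0.019848368345459867
-102.3 [ 0.0007 -0.0018  0.0094]
-106.8 [ 0.0001 -0.      0.0094]
-111.3 [-0.0007 -0.      0.0094]
```

Now slower, until the end stop shows as force.

{"api": "arm_command", "payload": {"rows": [{"fingers":-1,"x":0.0003,"y":0,"z":0.004,"ax":0,"ay":0,"az":0},{"fingers":-1,"x":0.0003,"y":0,"z":0.004,"ax":0,"ay":0,"az":0},{"fingers":-1,"x":0,"y":0,"z":0.003,"ax":0,"ay":0,"az":0},{"fingers":-1,"x":0,"y":0,"z":0,"ax":0,"ay":0,"az":0}]}}

```text
clock: 19.83
tcp_pos: [0.5115, 0.0132, 0.1378]
orientation: [-0.295, 2.864, 0.042]
contact_force: [-3.8, 8.8, 2.5]
grip_width: 0.0198
gripper_force: 32.3
```

```bash
python3 st.py; python3 - <<'E'
from h import *
b=grab('top');P=pts(b);H=hsv(b);Z=P[...,2]
ex0=np.array([np.cos(YAW),np.sin(YAW)])
mw=(abs(Z-.128)<.008)&(H[...,1]<60)&(H[...,2]>120);mw[:90]=0;mw[180:]=0;mw[:,:120]=0;mw[:,225:]=0
q=P[mw][:,:2];f0=np.load('f0.npz')['tp'];m0=(abs(f0[...,2]-.128)<.008);m0[:90]=0;m0[180:]=0;m0[:,:120]=0;m0[:,225:]=0
m1=(abs(Z-.128)<.008);m1[:90]=0;m1[180:]=0;m1[:,:120]=0;m1[:,225:]=0
print('far edge',[np.percentile(x[:,:2]@ex0,[98,99,99.5]).round(4) for x in(f0[m0],P[m1])])
E
```

```text
19.8333 [0.51150366 0.01321705 0.13779521] ang -103.08681277173712 r 0.1201481088380398 F [-3.8  8.8  2.5] w 0.01982102437179136
-107.6 [-0.0002 -0.0018  0.0094]
-112.1 [-0.0008 -0.      0.0094]
far edge [array([0.8024, 0.8038, 0.8046]), array([0.8297, 0.8316, 0.8322])]
```

{"api": "arm_command", "payload": {"rows": [{"fingers":-1,"x":0,"y":0,"z":0.003,"ax":0,"ay":0,"az":0},{"fingers":-1,"x":-0.0002,"y":0,"z":0.003,"ax":0,"ay":0,"az":0},{"fingers":-1,"x":-0.0002,"y":0,"z":0.003,"ax":0,"ay":0,"az":0},{"fingers":-1,"x":0,"y":0,"z":0,"ax":0,"ay":0,"az":0}]}}

```text
clock: 20.22
tcp_pos: [0.5139, 0.0137, 0.1291]
orientation: [-0.295, 2.865, 0.042]
contact_force: [-4.2, 8.4, 3.6]
grip_width: 0.0198
gripper_force: 32.6
```

```bash
cat > bed.py <<'E'
from h import *
b=grab('top');Z=pts(b);f0=np.load('f0.npz')['tp'];e=np.array([np.cos(YAW),np.sin(YAW)])
for x in(f0,Z):
    m=(abs(x[...,2]-.128)<.008);m[:90]=0;m[180:]=0;m[:,:120]=0;m[:,225:]=0;print('far edge',np.percentile(x[m][:,:2]@e,[98,99,99.5]).round(4))
E
python3 st.py; python3 bed.py
```

```text
20.2167 [0.51385471 0.01371079 0.12913096] ang -107.37616329159654 r 0.12010642236416451 F [-4.2  8.4  3.6] w 0.01981836750792497
-111.9 [-0.0009 -0.0018  0.0094]
far edge [0.8024 0.8038 0.8046]
far edge [0.8319 0.8337 0.8346]
```

{"api": "arm_command", "payload": {"rows": [{"fingers":-1,"x":-0.0002,"y":0,"z":0.002,"ax":0,"ay":0,"az":0},{"fingers":-1,"x":-0.0002,"y":0,"z":0.002,"ax":0,"ay":0,"az":0},{"fingers":-1,"x":0,"y":0,"z":0,"ax":0,"ay":0,"az":0},{"fingers":-1,"x":0,"y":0,"z":0,"ax":0,"ay":0,"az":0}]}}

```text
clock: 20.6
tcp_pos: [0.515, 0.0139, 0.1257]
orientation: [-0.295, 2.865, 0.042]
contact_force: [-6.5, 7.9, 7.0]
grip_width: 0.0201
gripper_force: 32.9
```

```bash
python3 st.py; python3 bed.py
```

```text
20.6 [0.51495547 0.0139269  0.1256783 ] ang -109.10791230978967 r 0.12012186422730246 F [-6.5  7.9  7. ] w 0.020077061677244445
-113.6 [-0.0012 -0.0018  0.0094]
far edge [0.8024 0.8038 0.8046]
far edge [0.8319 0.8334 0.8344]
```

The force is rising and the bed edge no longer moves, so the bed is at its stop (about 29.8 mm). I release and withdraw.

{"api": "arm_command", "payload": {"rows": [{"fingers":-0.4,"x":0,"y":0,"z":-0.001,"ax":0,"ay":0,"az":0},{"fingers":-0.2,"x":0,"y":0,"z":0,"ax":0,"ay":0,"az":0},{"fingers":0,"x":0,"y":0,"z":0,"ax":0,"ay":0,"az":0},{"fingers":0.1,"x":0,"y":0,"z":0,"ax":0,"ay":0,"az":0},{"fingers":0.1,"x":-0.0005,"y":0,"z":-0.005,"ax":0,"ay":0,"az":0},{"fingers":0.1,"x":-0.001,"y":0,"z":-0.015,"ax":0,"ay":0,"az":0},{"fingers":0.1,"x":0,"y":0,"z":-0.03,"ax":0,"ay":0,"az":0},{"fingers":0.1,"x":0,"y":0,"z":-0.035,"ax":0,"ay":0,"az":0},{"fingers":0.1,"x":0,"y":0,"z":-0.035,"ax":0,"ay":0,"az":0},{"fingers":0.1,"x":0,"y":0,"z":-0.03,"ax":0,"ay":0,"az":0}]}}

```text
clock: 21.48
tcp_pos: [0.4769, 0.0027, 0.2729]
orientation: [-0.289, 2.865, 0.038]
contact_force: [0.5, 0.2, 0.1]
grip_width: 0.0471
gripper_force: 0.0
```

{"api": "arm_command", "payload": {"rows": [{"fingers":0.1,"x":0,"y":0,"z":-0.03,"ax":0,"ay":0,"az":0},{"fingers":0.1,"x":0,"y":0,"z":-0.015,"ax":0,"ay":0,"az":0},{"fingers":0.1,"x":0,"y":0,"z":0,"ax":0,"ay":0,"az":0},{"fingers":0.1,"x":0,"y":0,"z":0,"ax":0,"ay":0,"az":0}]}}

```text
clock: 21.82
tcp_pos: [0.4662, 0.0008, 0.3149]
orientation: [-0.289, 2.864, 0.038]
contact_force: [0.0, 0.1, -0.4]
grip_width: 0.0473
gripper_force: 0.0
```

```bash
python3 bed.py; python3 - <<'E'
from h import *
a=grab('scene','s8.png');u,v=proj(a,A).astype(int)
cv2.imwrite('pics/c8.png',cv2.resize(a['frame'][v-55:v+45,u-60:u+60,::-1],(720,600)))
E
```

```text
far edge [0.8024 0.8038 0.8046]
far edge [0.8318 0.8335 0.8345]
```

View pics/c8.png

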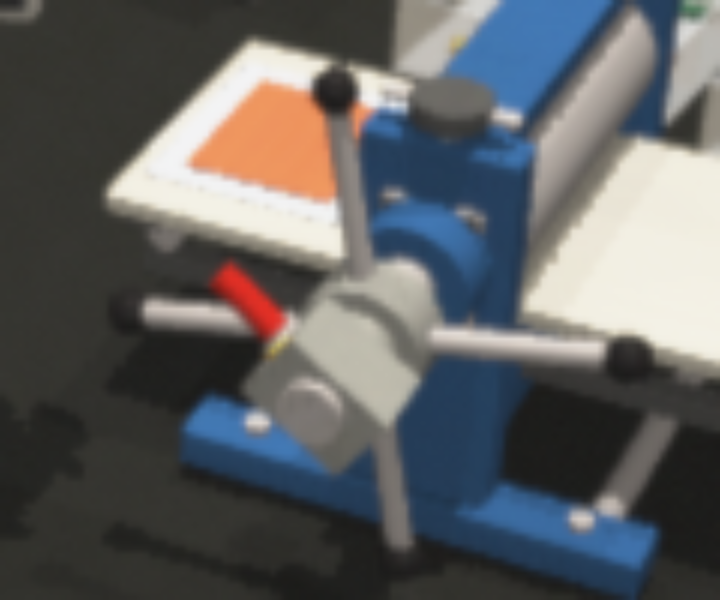

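The wheel is wound, the pin's flange is on the hub, and the bed is at its stop with the gripper clear. I hand the job in.

```bash
python3 -c "
from bench import r
print(r.hand_in())"
```

```text
the job is handed in; nothing more can be done
None
```

I handed the job in with the pin seated in the hub and the bed wound to its end stop (about 29.7 mm measured); the arm touched neither the other tools nor the pots, and the judge returned no verdict.

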